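# Shut and bolt the specimen transport box

## Task

Shut the lid of the specimen transport box down onto its rubber seal, then push the sliding bolt across through the staple on the lid and on into the keeper until its tip is fully home against the stop inside. Push firmly enough to feel it seat, but do not ram it, and leave the lid drawn down, the bolt resting on its stop and everything round about undisturbed.

Things in the scene. Friction and masses are not known exactly. Their poses are not given: they have to be found in the camera images.
- transport_box: Fixed aluminium tub 140 (x) x 300 (y) mm, rim 85 high; origin on the table under its middle, z up. On its -x side (toward the robot) a ledge 60 high, 57 deep carries a round bolt along y, axis at x=-98, z=74: guides 12 long, tops 85 high, at y=-140 and -6; the shut lid's staple at y=+35; the keeper at y=+65 to +124. The bolt closes toward the box's +y.
- lid (a joint): Lid angle, rad: 0 fully drawn down, grows as the front edge lifts. Starts part open; a stiff hinge holds it where left, 1 to 5 N at the front edge moves it. At about 0.02 it meets a rubber seal strip on the front rim (about 5 N per mm). Under 0.028 the bolt's nose can enter the staple and draws the lid down to under 0.01; higher, the staple blocks the bolt.
- lid_press (a point): Where to press the lid shut (under 25 N): on its upper face, mid-width, 125 mm from the hinge line and 21 behind the front edge; moves with the lid. Lid 146 deep, 304 wide, 9 thick; hinge line at box x=+73, z=85 (the lid's underside when down). A tongue with a wire staple under it sticks out 34 beyond the front edge at y=+35.
- bolt (a joint): Bolt travel, m: 0 drawn back, grows toward the keeper (box +y). Dry friction 3 N. The nose meets the staple at 0.02 to 0.035; drawing the lid down takes a push of 5 to 8 N until about 0.06, then about 5 N; the tip is at the keeper's mouth at about 0.06 and meets the stop somewhere from 0.074 to 0.098, different on each box.
- bolt_knob (a point): Centre of the top of the bolt's upright round knob, 14 mm diameter, top 120 mm above the table (26 above the shut lid's top, 35 above the guides); push it sideways with closed fingers or pinch it from above. It moves with the bolt.
- bolt_tip (a point): Tip of the bolt (12 mm round bar, nose tapered over 20 mm), on the bolt's axis.
- keeper: Steel block on the ledge, 28 x 59 x 28 mm; origin mid-mouth on the bolt's axis, axes as the box, pocket along +y. Inside, 14 to 38 mm from the mouth, a rubber-faced stop (1 mm per 8 N), set differently on each box and not reported: feel for it. Home = pressed on it with 4 N or more beyond the 5 N the sliding takes; over 16 N is ramming. Friction keeps the bolt on it.
- cap_box: Bystander: small white box of spare caps, 85 x 108 x 40 mm.
- label_roll: Bystander: white roll of labels, 79 mm across, 30 mm high.
- tape_roll: Bystander: brown roll of tape, 92 mm across, 48 mm high.
- marker: Bystander: marker pen 135 mm long.
- forceps: Bystander: steel forceps 132 mm long.

How it is judged:
On the way, in this order (a step that is already met when the one before it is completed fails the run):
1. the lid is shut onto its seal while the bolt is still outside the staple (value of joint lid below 0.028 rad and value of joint bolt below 0.03 m), for 0.2 s.
2. the bolt is through the staple, its tip in the keeper and the lid drawn down (y of bolt_tip in the frame of keeper above 0.004 m and value of joint lid below 0.01 rad), for 0.05 s.
3. the bolt is pressed home on its stop with at least 4 N (contact force between bolt and keeper above 4 N), for 0.1 s.
At the end, for the whole second after the job is handed in: the bolt rests against the stop inside the keeper (at least 0.5 N, tip at least 12 mm past the mouth), the lid is drawn down to under 0.01 rad, and the bolt is at rest (contact force between bolt and keeper above 0.5 N and y of bolt_tip in the frame of keeper above 0.012 m and value of joint lid below 0.01 rad and linear speed of bolt below 0.01 m/s); the robot touches nothing.
It fails at once if the bolt is rammed against its stop with over 16 N (contact force between bolt and keeper above 16 N).
It fails at once if the bolt is forced against the lid's staple with over 25 N (contact force between bolt and lid above 25 N).
It fails at once if the lid is pressed with over 25 N (contact force between the arm and lid above 25 N).
It fails at once if a bystander is moved by over 20 mm (distance of any of cap_box, label_roll, tape_roll, marker, forceps from where it was at the start of the episode above 0.02 m).
It also fails if it takes over 64 s, if anything falls off the work surface, if the arm or the gripper's body presses on something with over 40 N, if the wrist force passes 120 N, or if a joint passes its speed limit or range.

## Robot

A 7-joint arm with a two-finger parallel gripper is mounted at the origin on the work surface; the furniture and walls round the work are solid. World frame = base frame: x ahead of the robot, y to its left, z up, the work surface at z = 0. Lengths are in m, angles in rad, forces in N, time in s.
With the tool pointing down it reaches from about 0.4 to 0.85 m from the base axis. Payload 10.4 kg.
Tool frame: the origin (TCP) lies midway between the tips of the shut fingers; the grasp point (between the pads) lies 19 mm behind it (arm.pinch_z is the distance from the TCP to the grasp point, in m); z points along the fingers, y is the line along which they close (so a half turn about z gives the same grasp; the last joint's range is limited). The gripper opens to 87 mm and grips with 3 to 60 N. Pads are 19 mm wide; open, the fingers measure 117 mm over their backs; the gripper's body (75 mm by 190 mm) begins 51 mm behind the grasp point.
Start: joints at [1.309, 0.332, -0.065, 1.46, 0.022, 1.35, -0.088], TCP at [0.148, -0.607, 0.223] pointing down, gripper open.
Joint ranges: [-2.6, 2.6], [-0.5, 2.12], [-1.47, 1.34], [0.16, 2.42], [-1.27, 4.41], [0.06, 2.06], [-2.6, 2.6]. Speed limits (rad/s): [2.22, 2.22, 2.79, 2.79, 3.14, 3.14, 3.14].

## Interface

Orientations are given as a unit quaternion [x, y, z, w].
In Python, from bench import arm gives the robot as it stands.
- The arm moves only by the tool jog_arm, never from a script. Its arguments are lists of equal length, an entry for each row: "delta_pos": the shift along the tool's x, y, z in cm, a list of three; "turn": the turn, a rotation vector about the tool's x, y, z in rad, a list of three; "hand": the closure, from 0 (fully open) to 1 (shut). A call has 1 to 12 rows; each row shifts and turns the commanded pose from where the row before left it, along the tool's axes as they then stand; what a row does not reach is not made up. A row lasts 1/10 s, in which the tool goes at most 50 mm and 8.59 degrees, less where a joint would pass 70% of its speed; a pose out of reach is approached as far as the arm can. A call is refused whole if a number of a shift passes 5 or a number of a turn 0.15, either way. A call with a gripper value outside its range is refused whole. The fingers move at their own pace and stop on an object; the grip force is fixed at half the most. Time passes only in rows, so rows that do not move let the fingers close. It gives the time, the measured TCP pose, the force, the opening and the grip force at its end, in the units of the state.
- arm.read_state(): the state, without advancing time (a new reading comes with each control period).
- arm.grab_frame(name): name is "side" or "top"; returns a dict with "color" (400x640x3 uint8, red, green, blue), "camera_matrix" (3x3 intrinsics, pixels), "k1" (the pictures are not rectified: a ray, as slopes to the right and down, at radius r is drawn at 1 + k1 r^2 times it, then the intrinsics apply), "world_from_camera" (4x4, takes a point from camera to world coordinates). Camera axes: x right, y down, z forward; pixel columns grow to the right and rows downward; lengths in m; the calibration is good to about 2 mm. A picture is of the moment at which its call begins. There is no depth.
- arm.sign_off(): hands the job in; it is judged then, once.
The state is a dict: "t": time; "joint_positions": joint angles; "dq": joint speeds; "effort": joint torques, N m; "tool_pos": TCP position; "orientation": TCP orientation; "wrist_force": force on the tool from outside, world axes, zero at the start; "torque": the same for the moment, N m; "finger_gap": finger opening in m; "gripper_force": force on a finger pad.
Only numpy, scipy, OpenCV 4.12 (cv2) and the standard library are available. Lean on these libraries where they do the work, as an engineer would, in place of code of your own. Each camera call takes 0.05 s, during which the arm holds its last target. There are 200 camera calls.

## Working session

There is one attempt and no reset: what is moved stays moved. The work goes in short steps, Python scripts to look and compute and a tool call to move; the robot and the scene stay as the last step left them, time stands still between calls to the robot, and variables do not carry over. Pictures are saved under pics/ and viewed, at most 10 in all, crops included, and the job is handed in when it is done.

Besides the shell and the picture viewer there is one more tool, called in YAML: its name, and indented under it one key for each argument. jog_arm: Moves the arm, as the interface text tells. Its arguments: {"type":"object","properties":{"delta_pos":{"type":"array"},"turn":{"type":"array"},"hand":{"type":"array"}},"required":["delta_pos","turn","hand"]}

```bash
mkdir -p pics; python3 - <<'E'
from bench import arm
import cv2
s=arm.read_state();print(s)
for n in("top","side"):
    f=arm.grab_frame(n);print(n,f["camera_matrix"],f["k1"],f["world_from_camera"])
    cv2.imwrite(f"pics/{n}0.png",f["color"][:,:,::-1])
E
```

```text
{'t': 0.0, 'joint_positions': array([ 1.30939552,  0.33287068, -0.06470214,  1.46093411,  0.0215891 ,
        1.34990292, -0.08849371]), 'dq': array([ 6.30297147e-05,  1.30045661e-03, -1.22947660e-03, -7.60537833e-04,
        1.78122892e-03, -4.12673320e-04, -1.34505518e-04]), 'effort': array([-1.22454596e-03, -6.23246956e+01,  2.43798725e-02, -3.89892304e+01,
       -6.14217971e-02,  3.96944617e-02,  1.06427783e-04]), 'tool_pos': array([ 0.14774368, -0.60688864,  0.22175813]), 'orientation': array([ 9.92878393e-01,  1.19130152e-01, -1.11632102e-04, -7.01181815e-04]), 'wrist_force': array([-0.23713914,  0.95236509, -0.38544576]), 'torque': array([ 0.00542401,  0.000246  , -0.01787861]), 'gripper_force': 0.0, 'finger_gap': 0.08678137915582321}
top [[373.77177313   0.         314.16540524]
 [  0.         373.77177313 200.491129  ]
 [  0.           0.           1.        ]] -0.08176449611110387 [[-0.01508394 -0.98510138  0.17131182  0.31215502]
 [-0.99931636  0.02063611  0.03067524 -0.07901487]
 [-0.03375344 -0.170732   -0.9847392   1.30257856]
 [ 0.          0.          0.          1.        ]]
side [[426.10042992   0.         327.74817058]
 [  0.         426.10042992 202.93345903]
 [  0.           0.           1.        ]] -0.10912918336269718 [[-0.9035437  -0.25504778  0.34432457  0.11211684]
 [-0.42849444  0.53566959 -0.72763356  0.80699291]
 [ 0.00113712 -0.80498989 -0.59328744  0.82547932]
 [ 0.          0.          0.          1.        ]]
```

View pics/top0.png

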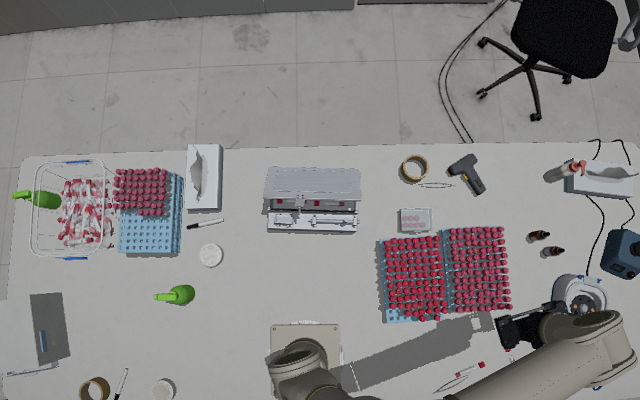

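View pics/side0.png

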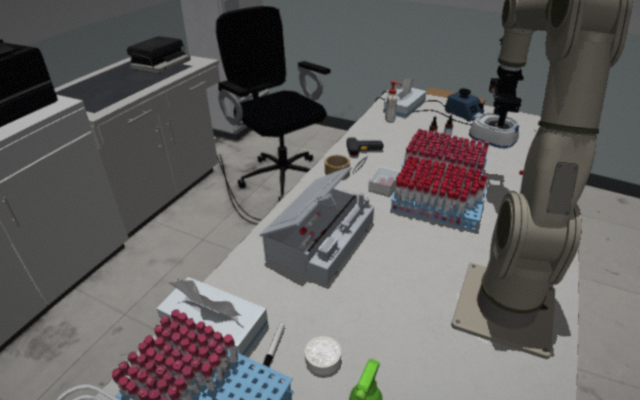

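The box is at about cols 264–362, rows 165–234 in the top view, with the lid ajar; image right is world −y and up is +x. In the side view it is at (320,235). Next I'll enlarge both crops.

```bash
python3 - <<'E'
import cv2
a=cv2.imread("pics/top0.png")[155:245,255:375];cv2.imwrite("pics/topc.png",cv2.resize(a,(780,585),interpolation=cv2.INTER_CUBIC))
a=cv2.imread("pics/side0.png")[160:285,255:385];cv2.imwrite("pics/sidec.png",cv2.resize(a,None,fx=4.8,fy=4.8,interpolation=cv2.INTER_CUBIC)[:600])
E
```

```text
(no output)
```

View pics/topc.png

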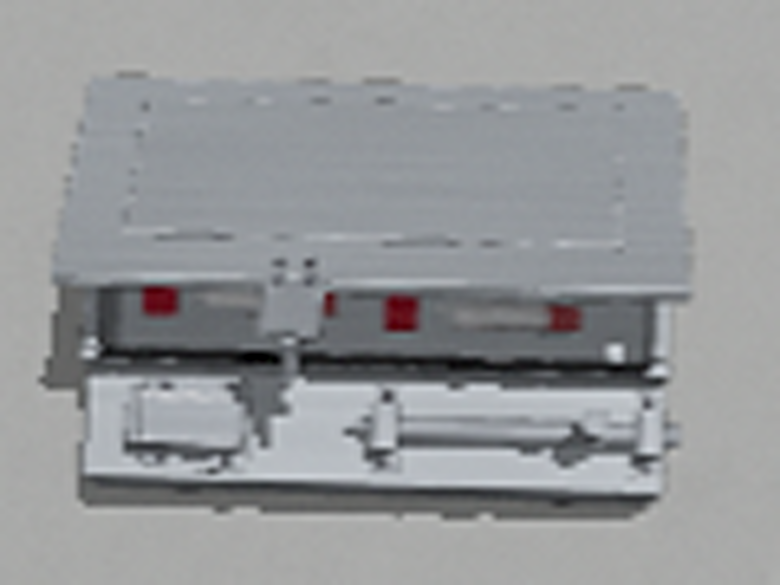

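View pics/sidec.png

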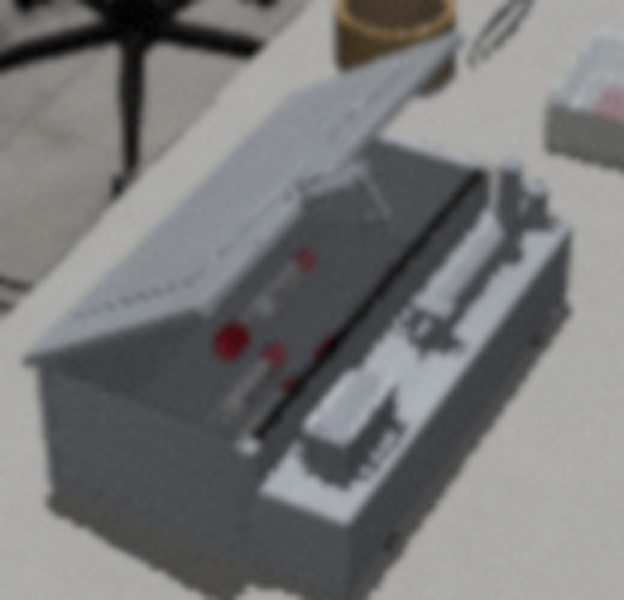

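Readings off the crops:

| View | Feature | Crop position |
|---|---|---|
| Top | Ledge front corners | (83,478), (660,493) |
| Top | Guides | x≈385, 648 |
| Top | Keeper | (130–243, 388–450) |
| Top | Knob | about (598,415) |
| Top | Lid front corners | (55,282), (690,297) |
| Side | Ledge corners | (347,522), (570,228) |
| Side | Knob top | about (510,165) |

I'll fit the box pose to these.

```bash
cat >h.py <<'E'
import numpy as np, pickle
from scipy.optimize import least_squares
from bench import arm
def proj(f,P):
    T=np.linalg.inv(f["world_from_camera"]);p=np.atleast_2d(P)@T[:3,:3].T+T[:3,3]
    s=p[:,:2]/p[:,2:];s=s*(1+f["k1"]*(s**2).sum(1,keepdims=True));K=f["camera_matrix"]
    return s@K[:2,:2].T+K[:2,2]
def b2w(b,P):
    c,s=np.cos(b[2]),np.sin(b[2]);P=np.atleast_2d(P)
    return np.c_[b[0]+c*P[:,0]-s*P[:,1],b[1]+s*P[:,0]+c*P[:,1],P[:,2]]
def lidpt(a,d,y,h): # d from hinge toward front, h above underside
    return [.073-d*np.cos(a)+h*np.sin(a)*1,y,.085+d*np.sin(a)+h*np.cos(a)]
E
python3 - <<'E'
from h import *
F={n:arm.grab_frame(n) for n in("top","side")}
pickle.dump(F,open("F.pkl","wb"))
t=lambda u,v:(255+u/6.5-.4,155+v/6.5-.4)
s=lambda u,v:(255+u/4.8-.4,160+v/4.8-.4)
obs=[("top",(-.127,.15,.06),t(83,478)),("top",(-.127,-.15,.06),t(660,493)),
("top",(-.112,.124,.088),t(127,447)),("top",(-.084,.124,.088),t(138,388)),("top",(-.084,.065,.088),t(243,390)),
("top",(-.098,-.006,.085),t(385,415)),("top",(-.098,-.14,.085),t(650,425)),
("side",(-.127,.15,.06),s(347,522)),("side",(-.127,-.15,.06),s(570,228)),("side",(.07,.15,.085),s(40,362)),("side",(-.07,.15,.085),s(255,445))]
lid=[("top",(.146,.152,.009),t(55,280)),("top",(.146,-.152,.009),t(690,295)),("side",(.146,.152,.009),s(207,316)),("side",(.146,-.152,.009),s(460,40))]
kn=[("top",t(598,415)),("side",s(510,165))]
def res(q):
    r=[proj(F[n],b2w(q,P))[0]-o for n,P,o in obs]
    r+=[proj(F[n],b2w(q,lidpt(q[3],P[0],P[1],P[2])))[0]-o for n,P,o in lid]
    return np.array(r)
r=least_squares(lambda q:res(q).ravel(),[.55,0,0,.5],loss="soft_l1")
print(r.x);print(res(r.x).round(1).tolist())
q=r.x
for n,o in kn:
    k=least_squares(lambda z:proj(F[n],b2w(q,[z[0],z[1],.12]))[0]-o,[-.098,-.1]).x;print(n,"knob box",k,b2w(q,[*k,.12]))
for y in(-.13,-.12,-.11,-.1):
    p=b2w(q,[-.098,y,.12]);a=proj(F["top"],p)[0];c=proj(F["side"],p)[0]
    print(y,(a-[254.6,154.6])*6.5,(c-[254.6,159.6])*4.8)
for n,c,P in(("bottle",0,[]),):pass
st=arm.read_state();print(st["tool_pos"])
E
```

```text
[ 0.55957778 -0.03731164 -0.04255035  0.55460127]
[[0.0, -0.5], [1.0, -0.6], [0.0, -0.9], [-1.3, -0.3], [0.4, -0.2], [0.0, 0.8], [0.2, 0.2], [0.4, -0.3], [0.5, -2.0], [-1.2, 1.4], [-0.3, 1.2], [-0.6, 0.6], [0.1, 0.3], [-0.2, -0.1], [0.7, -0.9]]
top knob box [-0.0971385  -0.11138923] [[ 0.45778898 -0.14446802  0.12      ]]
side knob box [-0.10095655 -0.10545573] [[ 0.45422678 -0.13837748  0.12      ]]
-0.13 [636.07773952 417.60033792] [522.12521458 143.14046202]
-0.12 [615.60290335 417.14333641] [515.40981337 151.43274594]
-0.11 [595.13308405 416.68511408] [508.61441485 159.82292101]
-0.1 [574.66900183 416.22569009] [501.737709   168.31257384]
[ 0.14775287 -0.60705399  0.22206247]
```

```bash
python3 - <<'E'
from h import *
F=pickle.load(open("F.pkl","rb"))
def tri(a,b):
    return least_squares(lambda p:np.r_[proj(F["top"],p)[0]-a,proj(F["side"],p)[0]-b],[.45,-.2,.1])
for a,b in(((382,242),(401,187)),((388,315),(476,200))):
    r=tri(a,b);print(r.x,r.fun)
q=[.5596,-.0373,-.0426]
print(b2w(q,[lidpt(.555,.125,0,.009),lidpt(.02,.125,0,.009),[-.098,-.11,.12],[-.098,-.15,.12]]))
print("plastic cap box etc", )
E
```

```text
[ 0.37557384 -0.25881696  0.09447076] [ 0.5529999   2.13395791 -2.08429425 -0.29247542]
[ 0.15031884 -0.26525666  0.11074791] [ 0.30830558  1.85482386 -1.77214435 -0.09311766]
[[ 0.53113079 -0.03608648  0.15851702]
 [ 0.50785198 -0.0350942   0.09649803]
 [ 0.45700433 -0.14302667  0.12      ]
 [ 0.45530084 -0.18299038  0.12      ]]
plastic cap box etc
```

jog_arm:
  delta_pos:
    - [0, 0, -3]
    - [0, 0, -4]
    - [0, 0, -1]
    - [0, 0, 0]
  turn:
    - [0, 0, 0.1]
    - [0, 0, 0.1]
    - [0, 0, 0.08]
    - [0, 0, 0]
  hand: [1, 1, 1, 1]

```text
t: 0.6
tool_pos: [0.1481, -0.608, 0.3046]
orientation: [1.0, -0.021, 0.001, 0.002]
wrist_force: [0.8, -0.0, -0.4]
finger_gap: 0.0628
gripper_force: 0.0
```

jog_arm:
  delta_pos:
    - [2.1, -3.6, 0]
    - [2.1, -3.6, 0]
    - [2.1, -3.6, 0]
    - [2.1, -3.6, 0]
    - [2.1, -3.6, 0]
    - [2.1, -3.6, 0]
    - [2.1, -3.6, 0]
    - [2.1, -3.6, 0]
    - [2.1, -3.6, 0]
    - [2.1, -3.6, 0]
    - [2.1, -3.6, 0]
    - [0, 0, 0]
  turn:
    - [0, 0, 0]
    - [0, 0, 0]
    - [0, 0, 0]
    - [0, 0, 0]
    - [0, 0, 0]
    - [0, 0, 0]
    - [0, 0, 0]
    - [0, 0, 0]
    - [0, 0, 0]
    - [0, 0, 0]
    - [0, 0, 0]
    - [0, 0, 0]
  hand: [1, 1, 1, 1, 1, 1, 1, 1, 1, 1, 1, 1]

```text
t: 1.8
tool_pos: [0.3972, -0.2158, 0.3014]
orientation: [1.0, -0.015, -0.0, -0.001]
wrist_force: [-0.5, -0.2, 0.3]
finger_gap: 0.0002
gripper_force: 0.0
```

jog_arm:
  delta_pos:
    - [2.4, -3.6, 0]
    - [2.4, -3.6, 0]
    - [2.4, -3.6, 0]
    - [2.4, -3.6, 0]
    - [2.4, -3.6, 0]
    - [0, 0, 0]
    - [0, 0, 3]
    - [0, 0, 3]
    - [0, 0, 3]
    - [0, 0, 2]
    - [0, 0, 0]
    - [0, 0, 0]
  turn:
    - [0, 0, 0]
    - [0, 0, 0]
    - [0, 0, 0]
    - [0, 0, 0]
    - [0, 0, 0]
    - [0, 0, 0]
    - [0, 0, 0]
    - [0, 0, 0]
    - [0, 0, 0]
    - [0, 0, 0]
    - [0, 0, 0]
    - [0, 0, 0]
  hand: [1, 1, 1, 1, 1, 1, 1, 1, 1, 1, 1, 1]

```text
t: 3.0
tool_pos: [0.5219, -0.0467, 0.1924]
orientation: [1.0, -0.02, -0.001, -0.0]
wrist_force: [-0.6, 0.7, 1.5]
finger_gap: 0.0003
gripper_force: 0.0
```

jog_arm:
  delta_pos:
    - [0, -0.5, 1]
    - [0, -0.5, 1]
    - [0, 0, 0.5]
    - [0, 0, 0.5]
    - [-0.1, 0, 0.5]
    - [-0.1, 0, 0.5]
    - [-0.1, 0, 0.5]
    - [-0.1, 0, 0.5]
    - [0, 0, 0]
  turn:
    - [0, 0, 0]
    - [0, 0, 0]
    - [0, 0, 0]
    - [0, 0, 0]
    - [0, 0, 0]
    - [0, 0, 0]
    - [0, 0, 0]
    - [0, 0, 0]
    - [0, 0, 0]
  hand: [1, 1, 1, 1, 1, 1, 1, 1, 1]

```text
t: 3.9
tool_pos: [0.5182, -0.0361, 0.1417]
orientation: [1.0, -0.021, -0.001, -0.0]
wrist_force: [-0.4, 0.6, -0.3]
finger_gap: 0.0004
gripper_force: 0.0
```

jog_arm:
  delta_pos:
    - [-0.1, 0, 0.5]
    - [-0.1, 0, 0.5]
    - [-0.1, 0, 0.5]
  turn:
    - [0, 0, 0]
    - [0, 0, 0]
    - [0, 0, 0]
  hand: [1, 1, 1]

```text
t: 4.2
tool_pos: [0.5156, -0.036, 0.1272]
orientation: [1.0, -0.021, 0.0, 0.0]
wrist_force: [0.5, 0.4, 0.1]
finger_gap: 0.0004
gripper_force: 0.4
```

```bash
python3 - <<'E'
from bench import arm
import cv2
a=arm.grab_frame("side")["color"][130:285,255:455,::-1];cv2.imwrite("pics/s1.png",cv2.resize(a,None,fx=3.8,fy=3.8,interpolation=cv2.INTER_CUBIC))
E
```

```text
(no output)
```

View pics/s1.png

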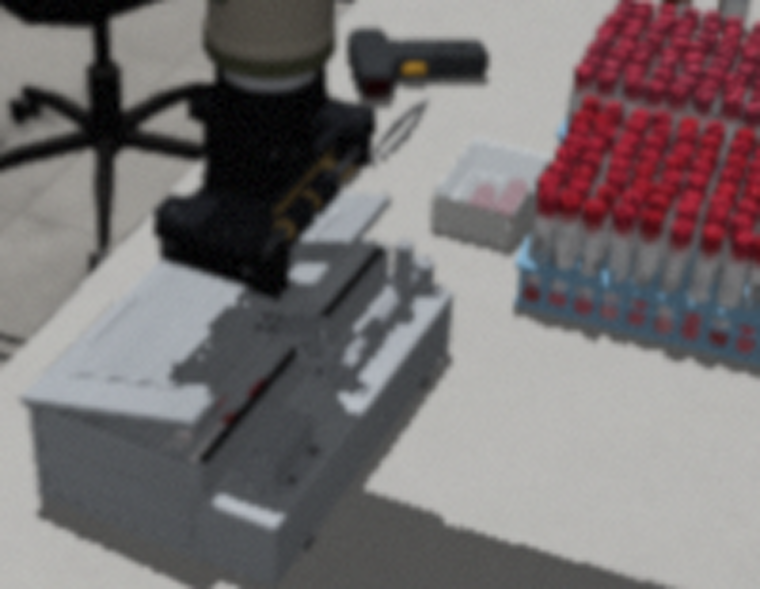

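The lid has come down with the fingertips, from 0.55 to roughly 0.28 rad (front-left corner at crop (210,415)), so the hinge force is low. The gripper is clear of the knob at crop (403,255). I'll keep pressing gently.

jog_arm:
  delta_pos:
    - [-0.1, 0, 0.5]
    - [-0.1, 0, 0.5]
    - [-0.1, 0, 0.5]
    - [0, 0, 0.4]
    - [0, 0, 0.3]
    - [0, 0, 0]
  turn:
    - [0, 0, 0]
    - [0, 0, 0]
    - [0, 0, 0]
    - [0, 0, 0]
    - [0, 0, 0]
    - [0, 0, 0]
  hand: [1, 1, 1, 1, 1, 1]

```text
t: 4.85
tool_pos: [0.5125, -0.0358, 0.1051]
orientation: [1.0, -0.021, -0.0, -0.0]
wrist_force: [-0.9, 0.2, -0.8]
finger_gap: 0.0003
gripper_force: 0.0
```

jog_arm:
  delta_pos:
    - [0, 0, 0.2]
    - [0, 0, 0.2]
    - [0, 0, 0.1]
    - [0, 0, 0]
  turn:
    - [0, 0, 0]
    - [0, 0, 0]
    - [0, 0, 0]
    - [0, 0, 0]
  hand: [1, 1, 1, 1]

```text
t: 5.25
tool_pos: [0.5127, -0.0358, 0.1004]
orientation: [1.0, -0.021, -0.0, 0.0]
wrist_force: [0.1, -0.5, -0.5]
finger_gap: 0.0001
gripper_force: 0.0
```

jog_arm:
  delta_pos:
    - [0, 0, 0.1]
    - [0, 0, 0.1]
    - [0, 0, 0.1]
  turn:
    - [0, 0, 0]
    - [0, 0, 0]
    - [0, 0, 0]
  hand: [1, 1, 1]

```text
t: 5.55
tool_pos: [0.5127, -0.0359, 0.0975]
orientation: [1.0, -0.021, 0.0, 0.0]
wrist_force: [-0.4, -0.5, 0.6]
finger_gap: 0.0006
gripper_force: 0.3
```

jog_arm:
  delta_pos:
    - [0, 0, 0.1]
    - [0, 0, 0.05]
    - [0, 0, 0]
  turn:
    - [0, 0, 0]
    - [0, 0, 0]
    - [0, 0, 0]
  hand: [1, 1, 1]

```text
t: 5.85
tool_pos: [0.5126, -0.0358, 0.0961]
orientation: [1.0, -0.021, -0.0, 0.0]
wrist_force: [-1.6, -0.3, 2.8]
finger_gap: 0.0003
gripper_force: 1.3
```

jog_arm:
  delta_pos:
    - [0, 0, 0.05]
    - [0, 0, 0.05]
    - [0, 0, 0]
  turn:
    - [0, 0, 0]
    - [0, 0, 0]
    - [0, 0, 0]
  hand: [1, 1, 1]

```text
t: 6.15
tool_pos: [0.5126, -0.0358, 0.0954]
orientation: [1.0, -0.021, -0.0, 0.0]
wrist_force: [-4.2, 0.4, 7.0]
finger_gap: 0.0002
gripper_force: 3.4
```

jog_arm:
  delta_pos:
    - [0, 0, 0]
    - [0, 0, -0.2]
    - [0, 0, -1.5]
    - [0, 0, -4]
    - [0, 0, -1]
    - [-1.7, 4.8, 0]
    - [-1.7, 4.8, 0]
    - [-1.7, 4.7, 0]
    - [0, 0, 0]
  turn:
    - [0, 0, 0]
    - [0, 0, 0]
    - [0, 0, 0]
    - [0, 0, 0]
    - [0, 0, 0]
    - [0, 0, 0]
    - [0, 0, 0]
    - [0, 0, 0]
    - [0, 0, 0]
  hand: [1, 1, 1, 1, 1, 1, 1, 1, 1]

```text
t: 7.05
tool_pos: [0.4537, -0.1819, 0.1625]
orientation: [1.0, -0.025, -0.0, 0.001]
wrist_force: [0.7, 1.0, -0.2]
finger_gap: 0.0006
gripper_force: 0.0
```

```bash
python3 - <<'E'
from h import *
import cv2
print(arm.read_state()["tool_pos"])
g=arm.grab_frame("side");f=g["color"][130:285,255:455,::-1];cv2.imwrite("pics/s2.png",cv2.resize(f,None,fx=3.8,fy=3.8,interpolation=cv2.INTER_CUBIC))
q=[.5596,-.0373,-.0426]
for P in(lidpt(0,.146,.152,.009),lidpt(.05,.146,.152,.009),[-.098,-.11,.12]):print((proj(g,b2w(q,P))[0]-[254.6,129.6])*3.8)
E
```

```text
[ 0.45373035 -0.18189426  0.16252567]
[202.60313986 464.15185486]
[201.46606039 455.69796665]
[402.62412301 240.5323775 ]
```

View pics/s2.png

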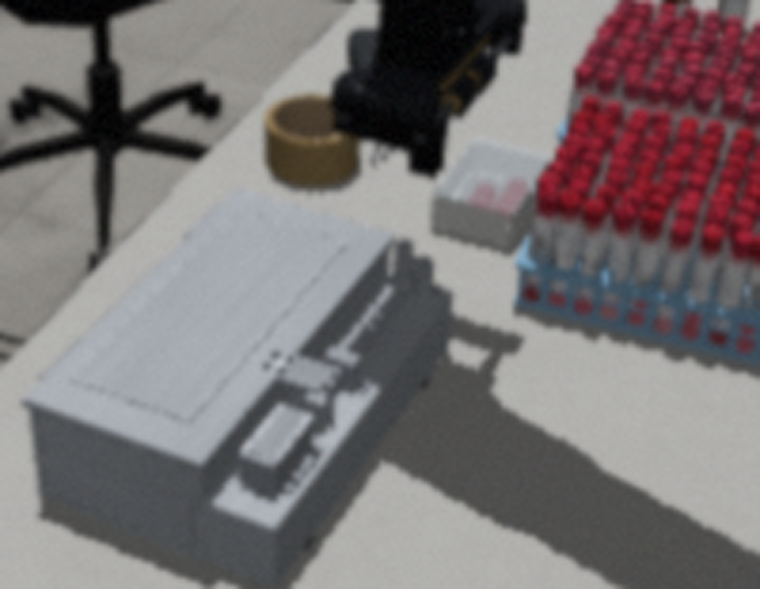

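The lid is down (front-left corner at (202,463), as predicted for closed). The knob stands free at (403,243). Now I'll lower the closed fingers behind the knob.

jog_arm:
  delta_pos:
    - [0.2, 0, 3]
    - [0, 0, 2]
    - [0, 0, 1.2]
    - [0, 0, 0]
  turn:
    - [0, 0, 0]
    - [0, 0, 0]
    - [0, 0, 0]
    - [0, 0, 0]
  hand: [1, 1, 1, 1]

```text
t: 7.5
tool_pos: [0.4581, -0.174, 0.0991]
orientation: [1.0, -0.02, -0.001, -0.001]
wrist_force: [1.4, 0.0, 0.1]
finger_gap: 0.0002
gripper_force: 0.0
```

jog_arm:
  delta_pos:
    - [0, -0.4, 0]
    - [0, -0.4, 0]
    - [0, -0.3, 0]
    - [0, -0.3, 0]
    - [0, 0, 0]
  turn:
    - [0, 0, 0]
    - [0, 0, 0]
    - [0, 0, 0]
    - [0, 0, 0]
    - [0, 0, 0]
  hand: [1, 1, 1, 1, 1]

```text
t: 8.0
tool_pos: [0.4594, -0.1605, 0.1004]
orientation: [1.0, -0.02, 0.0, 0.0]
wrist_force: [0.6, -0.2, 0.1]
finger_gap: 0.0006
gripper_force: 0.0
```

jog_arm:
  delta_pos:
    - [-0.2, -0.3, 0]
    - [0, -0.3, 0]
    - [0, -0.3, 0]
    - [0, 0, 0]
  turn:
    - [0, 0, 0]
    - [0, 0, 0]
    - [0, 0, 0]
    - [0, 0, 0]
  hand: [1, 1, 1, 1]

```text
t: 8.4
tool_pos: [0.4576, -0.1517, 0.1002]
orientation: [1.0, -0.02, 0.0, 0.0]
wrist_force: [0.7, -1.4, 0.6]
finger_gap: 0.0008
gripper_force: 0.5
```

jog_arm:
  delta_pos:
    - [0, -0.3, 0]
    - [0, -0.3, 0]
    - [0, -0.3, 0]
  turn:
    - [0, 0, 0]
    - [0, 0, 0]
    - [0, 0, 0]
  hand: [1, 1, 1]

```text
t: 8.7
tool_pos: [0.458, -0.1428, 0.1002]
orientation: [1.0, -0.021, 0.0, 0.0]
wrist_force: [1.2, -3.8, 1.2]
finger_gap: 0.0005
gripper_force: 1.6
```

jog_arm:
  delta_pos:
    - [0, -0.3, 0]
    - [0, -0.3, 0]
    - [0, -0.3, 0]
  turn:
    - [0, 0, 0]
    - [0, 0, 0]
    - [0, 0, 0]
  hand: [1, 1, 1]

```text
t: 9.0
tool_pos: [0.4585, -0.1337, 0.1001]
orientation: [1.0, -0.021, 0.0, 0.0]
wrist_force: [2.4, -3.0, 2.0]
finger_gap: 0.0006
gripper_force: 1.6
```

jog_arm:
  delta_pos:
    - [0, -0.2, 0]
    - [0, -0.2, 0]
    - [0, -0.1, 0]
  turn:
    - [0, 0, 0]
    - [0, 0, 0]
    - [0, 0, 0]
  hand: [1, 1, 1]

```text
t: 9.3
tool_pos: [0.4585, -0.1287, 0.1001]
orientation: [1.0, -0.02, 0.0, 0.0]
wrist_force: [1.8, -3.4, 1.8]
finger_gap: 0.0005
gripper_force: 1.5
```

jog_arm:
  delta_pos:
    - [0, -0.2, 0]
    - [0, -0.2, 0]
    - [0, -0.1, 0]
  turn:
    - [0, 0, 0]
    - [0, 0, 0]
    - [0, 0, 0]
  hand: [1, 1, 1]

```text
t: 9.6
tool_pos: [0.4587, -0.1238, 0.1001]
orientation: [1.0, -0.021, 0.0, 0.0]
wrist_force: [1.4, -3.8, 1.8]
finger_gap: 0.0003
gripper_force: 1.9
```

jog_arm:
  delta_pos:
    - [0, -0.2, 0]
    - [0, -0.2, 0]
    - [0, -0.1, 0]
  turn:
    - [0, 0, 0]
    - [0, 0, 0]
    - [0, 0, 0]
  hand: [1, 1, 1]

```text
t: 9.9
tool_pos: [0.4589, -0.1199, 0.1001]
orientation: [1.0, -0.021, 0.0, 0.001]
wrist_force: [2.1, -7.2, 1.3]
finger_gap: 0.0
gripper_force: 3.9
```

jog_arm:
  delta_pos:
    - [0, -0.2, 0]
    - [0, -0.2, 0]
    - [0, -0.1, 0]
  turn:
    - [0, 0, 0]
    - [0, 0, 0]
    - [0, 0, 0]
  hand: [1, 1, 1]

```text
t: 10.2
tool_pos: [0.4591, -0.1148, 0.1001]
orientation: [1.0, -0.021, 0.0, 0.001]
wrist_force: [2.2, -7.4, 0.4]
finger_gap: 0.0005
gripper_force: 3.6
```

jog_arm:
  delta_pos:
    - [0, -0.2, 0]
    - [0, -0.2, 0]
    - [0, -0.2, 0]
  turn:
    - [0, 0, 0]
    - [0, 0, 0]
    - [0, 0, 0]
  hand: [1, 1, 1]

```text
t: 10.5
tool_pos: [0.4594, -0.109, 0.1001]
orientation: [1.0, -0.021, 0.0, 0.001]
wrist_force: [2.8, -7.5, 0.6]
finger_gap: 0.0006
gripper_force: 3.6
```

jog_arm:
  delta_pos:
    - [0, -0.2, 0]
    - [0, -0.2, 0]
    - [0, -0.2, 0]
  turn:
    - [0, 0, 0]
    - [0, 0, 0]
    - [0, 0, 0]
  hand: [1, 1, 1]

```text
t: 10.8
tool_pos: [0.4597, -0.1029, 0.1002]
orientation: [1.0, -0.021, 0.0, 0.001]
wrist_force: [3.4, -6.9, 0.7]
finger_gap: 0.0006
gripper_force: 3.6
```

jog_arm:
  delta_pos:
    - [0, -0.2, 0]
    - [0, -0.2, 0]
    - [0, -0.2, 0]
  turn:
    - [0, 0, 0]
    - [0, 0, 0]
    - [0, 0, 0]
  hand: [1, 1, 1]

```text
t: 11.1
tool_pos: [0.46, -0.097, 0.1002]
orientation: [1.0, -0.021, 0.0, 0.001]
wrist_force: [3.4, -6.9, 0.6]
finger_gap: 0.0003
gripper_force: 3.6
```

jog_arm:
  delta_pos:
    - [0, -0.2, 0]
    - [0, -0.2, 0]
    - [0, -0.2, 0]
  turn:
    - [0, 0, 0]
    - [0, 0, 0]
    - [0, 0, 0]
  hand: [1, 1, 1]

```text
t: 11.4
tool_pos: [0.4603, -0.0911, 0.1002]
orientation: [1.0, -0.021, 0.0, 0.001]
wrist_force: [3.1, -9.7, 0.6]
finger_gap: 0.0005
gripper_force: 5.0
```

jog_arm:
  delta_pos:
    - [0, -0.1, 0]
    - [0, -0.1, 0]
    - [0, -0.1, 0]
  turn:
    - [0, 0, 0]
    - [0, 0, 0]
    - [0, 0, 0]
  hand: [1, 1, 1]

```text
t: 11.7
tool_pos: [0.4603, -0.0898, 0.1002]
orientation: [1.0, -0.022, 0.0, 0.002]
wrist_force: [4.0, -14.3, 0.5]
finger_gap: 0.0006
gripper_force: 7.5
```

jog_arm:
  delta_pos:
    - [0, -0.1, 0]
    - [0, -0.1, 0]
  turn:
    - [0, 0, 0]
    - [0, 0, 0]
  hand: [1, 1]

```text
t: 11.9
tool_pos: [0.4604, -0.0888, 0.1003]
orientation: [1.0, -0.022, 0.001, 0.002]
wrist_force: [4.5, -19.3, -0.6]
finger_gap: 0.0006
gripper_force: 9.5
```

Resistance is rising at y≈−0.091, sooner than I expected, so I'll look before pushing on.

```bash
python3 - <<'E'
from h import *
import cv2
F={n:arm.grab_frame(n) for n in("side","top")}
a=F["side"]["color"][185:285,290:390,::-1];a=cv2.resize(a,(400,400),interpolation=cv2.INTER_CUBIC)
b=F["top"]["color"][175:255,265:345,::-1];b=cv2.resize(b,(400,400),interpolation=cv2.INTER_CUBIC)
cv2.imwrite("pics/s3.png",np.hstack([a,b]))
q=[.5596,-.0373,-.0426]
for y in(-.06,-.05,-.04,-.03):
    p=b2w(q,[-.098,y,.12]);print(y,(proj(F["side"],p)[0]-[289.6,184.6])*4,(proj(F["top"],p)[0]-[264.6,174.6])*5)
print(arm.read_state()["wrist_force"])
E
```

```text
-0.06 [254.45746742  69.42126659] [329.11499637 218.72121802]
-0.05 [248.3700741   76.93108021] [313.40376629 218.36264566]
-0.04 [242.20790241  84.53227305] [297.70023206 218.0032372 ]
-0.03 [235.96970202  92.22635578] [282.00493295 217.64300705]
[  3.46783067 -16.5979312   -0.17151472]
```

View pics/s3.png

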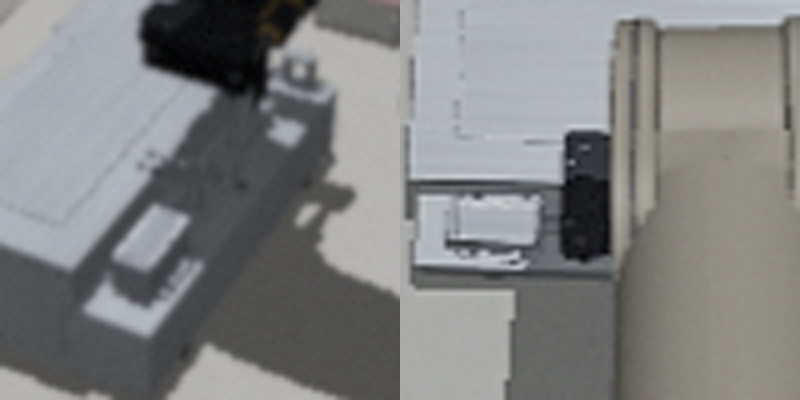

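```bash
python3 - <<'E'
from h import *
import cv2
F=[arm.grab_frame("side")["color"].astype(float) for _ in range(6)]
g=np.mean(F,0)[190:255,320:380,::-1]
g=255*np.clip((g-20)/180,0,1)**.55
cv2.imwrite("pics/s4.png",cv2.resize(g.astype(np.uint8),None,fx=9,fy=9,interpolation=cv2.INTER_CUBIC))
f=arm.grab_frame("side");q=[.5596,-.0373,-.0426]
for P in([-.098,-.05,.12],[-.098,-.04,.12],[-.098,-.03,.12],[-.098,-.05,.08],[-.098,-.04,.08],[-.098,-.03,.08],[-.098,-.006,.085],[-.098,.035,.08]):print(P,((proj(f,b2w(q,P))[0]-[319.6,189.6])*9).round())
E
```

```text
[-0.098, -0.05, 0.12] [289. 128.]
[-0.098, -0.04, 0.12] [275. 145.]
[-0.098, -0.03, 0.12] [261. 163.]
[-0.098, -0.05, 0.08] [284. 230.]
[-0.098, -0.04, 0.08] [271. 247.]
[-0.098, -0.03, 0.08] [257. 265.]
[-0.098, -0.006, 0.085] [224. 295.]
[-0.098, 0.035, 0.08] [163. 384.]
```

View pics/s4.png

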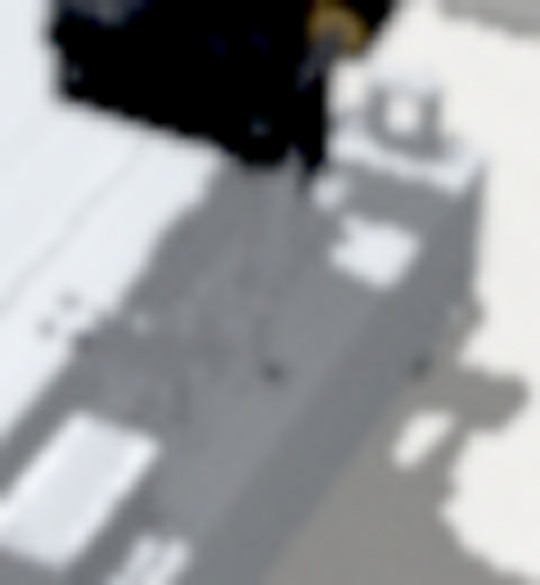

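The knob's centre looks to be near (270,150), which puts travel at about 0.07. I'll back the fingers off, since friction holds the bolt, and measure it in a clear view.

jog_arm:
  delta_pos:
    - [0, 0.1, 0]
    - [0, 0.3, 0]
    - [0, 1, 0]
    - [0, 1, 0]
    - [0, 0, -4]
    - [0, 0, -4]
    - [0, 3, -4]
    - [0, 4, 0]
    - [0, 4, 0]
    - [0, 0, 0]
  turn:
    - [0, 0, 0]
    - [0, 0, 0]
    - [0, 0, 0]
    - [0, 0, 0]
    - [0, 0, 0]
    - [0, 0, 0]
    - [0, 0, 0]
    - [0, 0, 0]
    - [0, 0, 0]
    - [0, 0, 0]
  hand: [1, 1, 1, 1, 1, 1, 1, 1, 1, 1]

```text
t: 13.35
tool_pos: [0.4528, -0.2248, 0.2194]
orientation: [1.0, -0.024, -0.001, 0.0]
wrist_force: [-0.3, 0.7, -0.5]
finger_gap: 0.0007
gripper_force: 0.0
```

```bash
python3 - <<'E'
from h import *
import cv2
F={n:arm.grab_frame(n) for n in("side","top")}
def cr(n,r,c):
    g=np.mean([arm.grab_frame(n)["color"].astype(float) for _ in range(4)],0)[r:r+60,c:c+50,::-1]
    return cv2.resize((255*np.clip((g-15)/220,0,1)**.7).astype(np.uint8),(400,480),interpolation=cv2.INTER_CUBIC)
cv2.imwrite("pics/s5.png",np.hstack([cr("side",185,325),cr("top",180,300)]))
q=[.5596,-.0373,-.0426]
for y in(-.06,-.05,-.04,-.03):
  for z in(.12,):
    p=b2w(q,[-.098,y,z]);print(y,(proj(F["side"],p)[0]-[324.5,184.5])*8,(proj(F["top"],p)[0]-[299.5,179.5])*8+[400,0])
E
```

```text
-0.06 [229.71493483 139.64253318] [647.38399419 310.75394882]
-0.05 [217.5401482  154.66216043] [622.24602606 310.18023306]
-0.04 [205.21580482 169.86454609] [597.1203713  309.60517952]
-0.03 [192.73940405 185.25271155] [572.00789272 309.02881127]
```

View pics/s5.png

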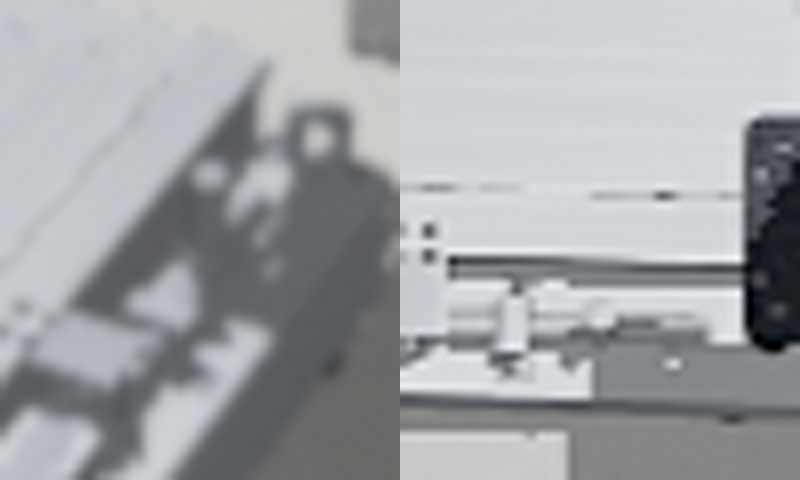

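The knob's lit top is now at side (208,175) and top (600,315), i.e. box y≈−0.040. To pin down the travel, I'll enlarge the starting frames the same way.

```bash
python3 - <<'E'
from h import *
import cv2
F=pickle.load(open("F.pkl","rb"))
def cr(n,r,c):
    g=F[n]["color"].astype(float)[r:r+60,c:c+50,::-1]
    return cv2.resize((255*np.clip((g-15)/220,0,1)**.7).astype(np.uint8),(400,480),interpolation=cv2.INTER_CUBIC)
cv2.imwrite("pics/s6.png",np.hstack([cr("side",170,335),cr("top",185,320)]))
q=[.5596,-.0373,-.0426]
for y in(-.12,-.115,-.11,-.105,-.1):
    p=b2w(q,[-.098,y,.12]);print(y,(proj(F["side"],p)[0]-[334.5,169.5])*8,(proj(F["top"],p)[0]-[319.5,184.5])*8+[400,0])
E
```

```text
-0.12 [219.75706933 173.20054354] [638.42164315 274.16684852]
-0.115 [214.11020463 180.17169078] [625.82404461 273.8844346 ]
-0.11 [208.42973266 187.18395264] [613.22810191 273.60164825]
-0.105 [202.71537917 194.2376612 ] [600.63392575 273.31849244]
-0.1 [196.96686722 201.33315174] [588.04162661 273.03497012]
```

View pics/s6.png

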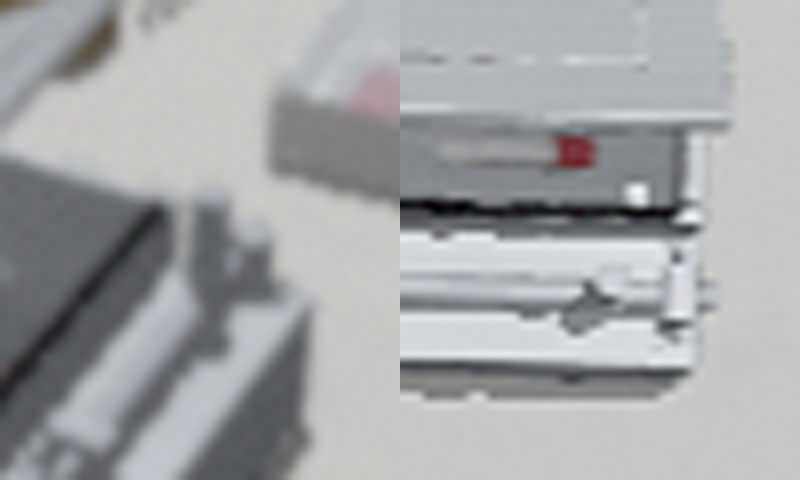

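The knob moved from box y≈−0.111 (top view (615,275)) to −0.041, so travel is about 0.070 ± 0.003. That is about 10 mm past the keeper's mouth, and the rubbery rise to 19 N push (about 14 N on the stop) fits a stop set near the shallow end. The lid is flat and the arm is clear, so I'm handing it in.

```bash
python3 -c "
from bench import arm
print(arm.sign_off())"
```

```text
the job is handed in; nothing more can be done
None
```

I handed the job in with the lid shut and the bolt pushed until it met a rubbery stop (about 19 N push, roughly 14 N on the stop by estimate); measured travel was about 70 mm, just under the 74 mm minimum for the stop, so "fully home" is likely but not confirmed, and no verdict was returned.

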